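# Turn over the last job marker

## Robot

A 6-joint arm with a two-finger parallel gripper is mounted at the origin on a cart in front of the work surface, level with it; the furniture and walls round the work are solid. World frame = base frame: x ahead of the robot, y to its left, z up, the work surface at z = 0. Lengths are in mm, angles in rad, forces in N, time in s.
With the tool pointing down it reaches from about 275 to 1000 mm from the base axis. Payload 8.4 kg.
Tool frame: the origin (TCP) lies between the finger pads; the fingertips stand r.finger_overhang ahead of it and the grasp point (between the pads) is the TCP (r.finger_overhang is the distance from the TCP to the fingertips, in mm); z points along the fingers, y is the line along which they close (so a half turn about z gives the same grasp; the last joint's range is limited). The gripper opens to 85 mm and grips with 20 to 120 N. Pads are 22 mm wide; open, the fingers measure 114 mm over their backs; the gripper's body (76 mm by 85 mm) begins 54 mm behind the grasp point. The pads swing forward as they close: fully open they stand 13 mm farther back than shut.
Start: joints at [-1.293, 0.353, 1.633, -0, 1.155, -0.002], TCP at [172.601, -600.697, 250.281] pointing down, gripper open.
Joint ranges: [-2.63, 2.63], [-0.92, 2.1], [0.06, 2.66], [-1.3, 4.44], [0, 2.69], [-3.02, 3.02]. Speed limits (rad/s): [2.22, 2.22, 2.79, 3.14, 3.14, 3.14].

## Interface

Orientations are given as [roll, pitch, yaw] about the fixed x, y, z axes, in that order (R = Rz(yaw) Ry(pitch) Rx(roll)).
In Python, from rig import r, cams, sign_off gives the robot as it stands.
- The arm moves only by the shell command python3 -m crank 'ROWS' [FORCE]. ROWS is JSON, a list of rows, each a list of 7 numbers: the shift along the tool's x, y, z in m, then the turn, a rotation vector about the tool's x, y, z in rad, then the closure, from 0 (fully open) to 1 (shut). In form: [[dx, dy, dz, ax, ay, az, gripper], ...]. A call has 1 to 5 rows; each row is the pose to reach, as a shift and turn from the pose commanded when the call began, along the tool's axes at that moment; what a row does not reach only later rows make up. A row lasts 1/10 s, in which the tool goes at most 50 mm and 8.59 degrees, less where a joint would pass 70% of its speed; a pose out of reach is approached as far as the arm can. A call with a gripper value outside its range is refused whole. The fingers move at their own pace and stop on an object; FORCE is the grip in N (left out, the last holds). Time passes only in rows, so rows that repeat a pose let the fingers close. It gives the time, the measured TCP pose, the force, the opening and the grip force at its end, in the units of the state.
- r.sense(): the state, without advancing time (a new reading comes with each control period).
- cams.grab_frame(name): name is "scene" or "top"; returns a dict with "image" (384x512x3 uint8, red, green, blue), "fx", "fy", "cx", "cy" (pixels), "D" ([k1, k2, p1, p2, k3] as OpenCV has them; the pictures are not rectified), "position" and "orientation" of the camera in the world. Camera axes: x right, y down, z forward; pixel columns grow to the right and rows downward; lengths in mm; the calibration is good to about 2 mm. A picture is of the moment at which its call begins. There is no depth.
- sign_off(): hands the job in; it is judged then, once.
The state is a dict: "clock": time; "qpos": joint angles; "qvel": joint speeds; "joint_efforts": joint torques, N m; "eef_pos": TCP position; "tcp_rot": TCP orientation; "contact_force": force on the tool from outside, world axes, zero at the start; "wrist_torque": the same for the moment, N m; "opening": opening from 0.0 (shut) to 1.0 (fully open); "grasp_force": force on a finger pad.
Only numpy, scipy, OpenCV 4.12 (cv2) and the standard library are available. Lean on these libraries where they do the work, as an engineer would, in place of code of your own. Each camera call takes 0.05 s, during which the arm holds its last target. There are 200 camera calls.

## Task

Three flip-over job markers stand on the bench; two of them lie over to the far side and show the three-bar face, one still lies towards the robot with the ring face up. With the fingertips, push that paddle up by its free edge and over its pivot, and press it down until it lies flat on the far side with the bars up like the others. Do not pinch the paddle, do not shove, tip or lift the stands, and leave the other two paddles and the things lying round about alone.

Things in the scene. Friction and masses are not known exactly. Their poses are not given: they have to be found in the camera images.
- stand_a: job marker stand, loose, 1.5 kg: dark steel base plate 120 (x) x 74 (y) x 12 mm with two steel cheeks (22 mm wide along x, 99 mm tall), 62 mm apart, that carry the pivot pin of a flip-over paddle. Origin: centre of the underside; x points away from the robot at yaw 0, y along the pivot.
- paddle_a (a joint): hinge of the paddle on stand_a (rad): 0 = lies level on the robot's side (stand's -x), raised ring up; pi/2 = upright; pi = end stop, lies level on the far side (+x), three bars up. Stiff friction hinge: stays where it is left, turns with under 2 N at the free edge all the way to the stop. No spring or catch.
- edge_a (a point): middle of the free edge of the paddle, half-way through its thickness, 85 mm from the pivot. Paddle: aluminium, 48 mm wide along the pivot, 6 mm thick, reaching 88 mm from the pivot, edge rounded; the ring (36 mm across) and bars stand 2 mm proud and end 58 mm from the pivot; the rest up to the free edge is plain.
- pivot_a (a point): pivot axis of the paddle, midway between the cheeks, 85 mm above the bench, over the base's centre. Rubber rest bars and their arms reach 26 mm before and behind it, 70 to 78 mm above the bench, just under the lying paddle; beyond them there is free air under the paddle down to the base plate.
- stand_b: second stand, just like stand_a, origin and axes alike
- paddle_b (a joint): hinge of the paddle on stand_b, just like paddle_a
- edge_b (a point): middle of the free edge of the paddle on stand_b, just like edge_a
- pivot_b (a point): pivot of the paddle on stand_b, just like pivot_a
- stand_c: third stand, just like stand_a, origin and axes alike
- paddle_c (a joint): hinge of the paddle on stand_c, just like paddle_a
- edge_c (a point): middle of the free edge of the paddle on stand_c, just like edge_a
- pivot_c (a point): pivot of the paddle on stand_c, just like pivot_a
- white_tape: roll of masking tape lying flat, 75 mm across, 19 mm high, bystander; origin at the centre of its underside
- wax_bar: block of blue wax, 42 x 85 x 22 mm, long side along its y, bystander; origin at the centre of its underside
- heel_unit: ski binding heel unit with brake arms, 147 x 102 x 40 mm, bystander; origin at the centre of its underside
- brush: brush with wooden back, 61 x 154 x 46 mm, long side along its y, bystander; origin at the centre of its underside
- ringface_a: sheet of the paddle on stand_a that bears the ring, 76 x 48 x 3 mm; origin on the pivot axis, turns with the paddle, z points out of the ring face
- barface_a: sheet of the paddle on stand_a that bears the three bars, 76 x 48 x 3 mm, back to back with the ring sheet; origin on the pivot axis, its -z points out of the bar face
- ringface_b: sheet of the paddle on stand_b that bears the ring, 76 x 48 x 3 mm; origin on the pivot axis, turns with the paddle, z points out of the ring face
- barface_b: sheet of the paddle on stand_b that bears the three bars, 76 x 48 x 3 mm, back to back with the ring sheet; origin on the pivot axis, its -z points out of the bar face
- ringface_c: sheet of the paddle on stand_c that bears the ring, 76 x 48 x 3 mm; origin on the pivot axis, turns with the paddle, z points out of the ring face
- barface_c: sheet of the paddle on stand_c that bears the three bars, 76 x 48 x 3 mm, back to back with the ring sheet; origin on the pivot axis, its -z points out of the bar face
Mind the look-alikes: they are no part of the job. Leave any orange look-alike of the stand_b alone.

How it is judged (in metres and radians):
On the way:
1. the ring-side-up paddle has been raised to about upright (value of joint paddle_a between 1.4 and 2.6 rad).
At the end, for the whole second after the job is handed in: All three paddles lie on the far side with the bars up, within 10 degrees (0.17 rad) of the end stop and at rest; every stand is flat on the bench within 30 mm of where it stood (value of joint each of paddle_a, paddle_b, paddle_c above 2.97 rad and velocity of joint paddle_a below 0.05 rad/s and distance of each of stand_a, stand_b, stand_c from where it was at the start of the episode below 0.03 m and angle between each of stand_a, stand_b, stand_c's own z axis and vertical below 0.05 rad); the robot touches nothing.
It fails at once if a paddle is pinched: the fingers press on both of its faces at once (contact force between each of ringface_a, barface_a and the fingers above 0.5 N or contact force between each of ringface_b, barface_b and the fingers above 0.5 N or contact force between each of ringface_c, barface_c and the fingers above 0.5 N).
It fails at once if a stand is shoved more than 30 mm, lifted or tipped (distance of any of stand_a, stand_b, stand_c from where it was at the start of the episode above 0.03 m or height (world z) of any of stand_a, stand_b, stand_c above 0.012 m or angle between any of stand_a, stand_b, stand_c's own z axis and vertical above 0.2 rad).
It fails at once if one of the other two paddles is turned back by more than about 20 degrees (value of joint any of paddle_b, paddle_c below 2.75 rad).
It fails at once if a thing lying round about is moved more than 20 mm or lifted (distance of any of white_tape, wax_bar, heel_unit, brush from where it was at the start of the episode above 0.02 m).
It also fails if it takes over 40 s, if anything falls off the work surface, if the arm or the gripper's body presses on something with over 40 N, if the wrist force passes 120 N, or if a joint passes its speed limit or range.

## Working session

There is one attempt and no reset: what is moved stays moved. The work goes in short steps, Python scripts to look and compute and a shell command to move; the robot and the scene stay as the last step left them, time stands still between calls to the robot, and variables do not carry over. Pictures are saved under pics/ and viewed, at most 10 in all, crops included, and the job is handed in when it is done.

```bash
mkdir -p pics; ls; python3 - <<'E'
from rig import r,cams
import cv2,numpy as np
print(r.sense(), r.finger_overhang)
for n in("scene","top"):
    f=cams.grab_frame(n); cv2.imwrite(f"pics/{n}0.png",cv2.resize(f["image"][:,:,::-1],None,fx=1.5,fy=1.5,interpolation=cv2.INTER_CUBIC))
    print(n,{k:v for k,v in f.items() if k!="image"})
E
```

```text
pics
{'clock': 0.0, 'qpos': array([-1.29337487e+00,  3.53661660e-01,  1.63414667e+00, -1.81793214e-05,
        1.15522152e+00, -2.40962583e-03]), 'qvel': array([-0.00048956, -0.0012828 ,  0.00012261,  0.00075192, -0.0015266 ,
        0.00140131]), 'joint_efforts': array([-2.02058545e-03, -6.05261278e+01, -3.42066014e+01, -1.70189892e-04,
        9.27126763e-03,  2.89052009e-07]), 'eef_pos': array([ 172.48261408, -600.24512463,  249.5478715 ]), 'tcp_rot': array([-3.14015542e+00,  1.31582642e-05,  2.79838439e-01]), 'contact_force': array([-0.48785802,  0.39374043,  0.2257268 ]), 'wrist_torque': array([ 0.00494719, -0.03375527, -0.00147512]), 'grasp_force': 0.0, 'opening': 1.00023746108473} 19.0
scene {'fx': 400.4022090870982, 'fy': 400.4022090870982, 'cx': 258.5823056696627, 'cy': 185.21323310763088, 'D': array([0.00625991, 0.        , 0.        , 0.        , 0.        ]), 'position': array([ -91.74450739,  971.14113268, 1156.9383186 ]), 'orientation': array([-2.37091708, -0.01766129, -2.49478696])}
top {'fx': 494.4782268915494, 'fy': 494.4782268915494, 'cx': 261.9589562969861, 'cy': 198.9859837636207, 'D': array([-0.0114031,  0.       ,  0.       ,  0.       ,  0.       ]), 'position': array([ 261.49885914,  187.27119336, 1668.80484399]), 'orientation': array([-2.96752235, -0.0251748 , -1.56261947])}
```

View pics/scene0.png

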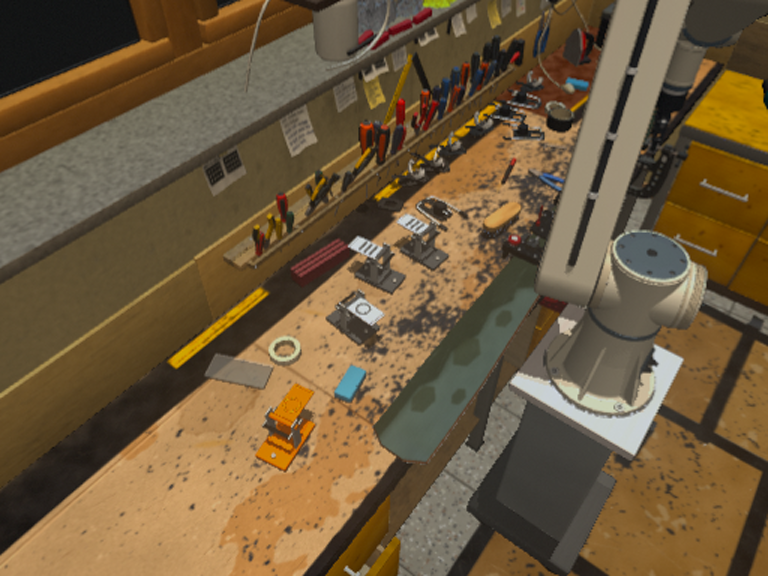

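View pics/top0.png

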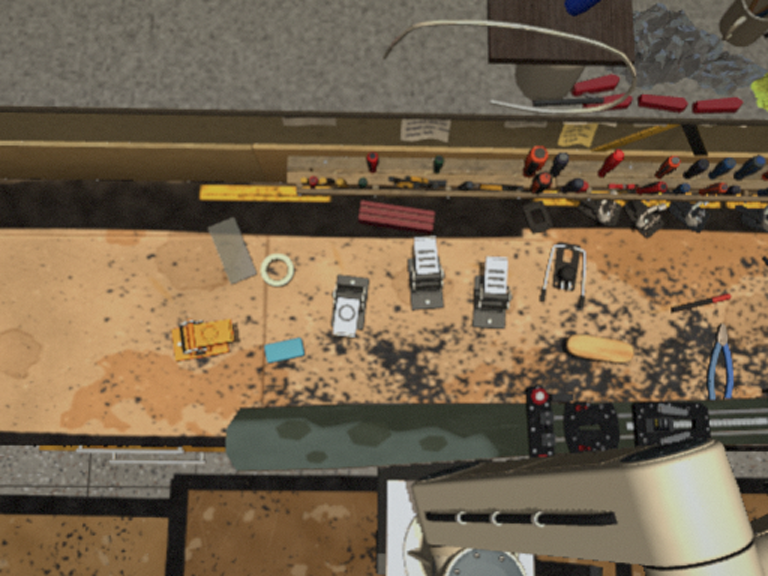

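In the scene picture and the top picture (768x576), the marker candidates, by top-picture pixel, are:
- Dark stand with the ring face up at (348,308).
- Dark stands with the bars up at (426,270) and (493,290).
- Orange look-alike with a ring at (205,338), which stays untouched.

The target is the dark one with the ring, (348,308). I'll check it in a close crop.

```bash
cat > h.py <<'E'
import cv2,numpy as np
from rig import r,cams
from scipy.spatial.transform import Rotation as R
def ray(f,u,v):
    K=np.array([[f["fx"],0,f["cx"]],[0,f["fy"],f["cy"]],[0,0,1]])
    p=cv2.undistortPoints(np.array([[[u,v]]],float),K,f["D"])[0,0]
    return R.from_euler("xyz",f["orientation"]).apply([p[0],p[1],1])
def atz(f,u,v,z):
    d=ray(f,u,v);p=f["position"];return p+d*(z-p[2])/d[2]
def proj(f,P):
    K=np.array([[f["fx"],0,f["cx"]],[0,f["fy"],f["cy"]],[0,0,1]])
    M=R.from_euler("xyz",f["orientation"]).as_matrix().T
    return cv2.projectPoints(np.array(P,float).reshape(-1,3),cv2.Rodrigues(M)[0],-M@f["position"],K,f["D"])[0][:,0]
E
python3 - <<'E'
from h import *
a=cams.grab_frame("top");b=cams.grab_frame("scene")
c1=cv2.resize(a["image"][175:235,205:265],None,fx=9,fy=9,interpolation=cv2.INTER_CUBIC)[:,:400+140]
cv2.imwrite("pics/c.png",c1[:,:,::-1])
for n,(u,v),z in [("a ring",(347,313),90),("orange",(210,333),90),("b",(426,250),90),("c",(495,272),90),("tape",(277,270),19),("wax",(285,349),22)]:
    print(n,atz(a,u/1.5,v/1.5,z).round())
E
```

```text
a ring [507. 248.  90.]
orange [460. 539.  90.]
b [648.  78.  90.]
c [601. -73.  90.]
tape [614. 411.  19.]
wax [435. 387.  22.]
```

View pics/c.png

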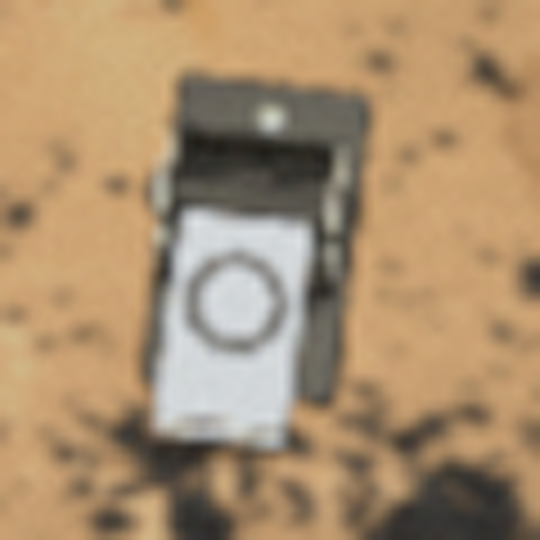

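The crop shows the ring face up on a dark steel stand, so it is the right one. Paddle corners in the crop are (187,210), (312,220), (285,445) and (153,432). Base corners are (180,75), (367,98), (330,400) and (145,380).

```bash
python3 - <<'E'
from h import *
a=cams.grab_frame("top")
P=np.array([atz(a,205+u/9-.45,175+v/9-.45,88) for u,v in[(187,210),(312,220),(285,445),(153,432)]])
B=np.array([atz(a,205+u/9-.45,175+v/9-.45,12) for u,v in[(180,75),(367,98),(330,400),(145,380)]])
print(P.round(),B.round(),B.mean(0))
far=(P[0]+P[1])/2;near=(P[2]+P[3])/2;d=far-near;print("paddle len",np.linalg.norm(d),"yaw",np.degrees(np.arctan2(d[1],d[0])),near,far)
d=(B[0]+B[1]-B[2]-B[3])/2;print("base len",np.linalg.norm(d),"yaw",np.degrees(np.arctan2(d[1],d[0])))
E
```

```text
[[542. 269.  88.]
 [539. 224.  88.]
 [457. 232.  88.]
 [461. 279.  88.]] [[608. 276.  12.]
 [600. 205.  12.]
 [484. 217.  12.]
 [491. 287.  12.]] [545.36223992 246.4111963   12.        ]
paddle len 81.71873225026467 yaw -6.58961053977924 [459.29624087 255.42241955  88.        ] [540.47510574 246.04462136  88.        ]
base len 116.90126923901786 yaw -5.614385440159781
```

```bash
cat > plan.py <<'E'
from h import *
PIV=np.array([546,246.5,85.]);YAW=np.radians(-6)
ex=np.array([np.cos(YAW),np.sin(YAW),0]);ez=np.array([0,0,1.])
def pose(cx,cz,tilt):
    """corner C (fingertip, +x side) at cx ahead of pivot along stand x, height cz; tilt deg from vertical -> TCP,R"""
    t=np.radians(tilt)
    z=np.sin(t)*ex-np.cos(t)*ez; x=np.cos(t)*ex+np.sin(t)*ez
    M=np.column_stack([x,np.cross(z,x),z])
    return PIV*[1,1,0]+cx*ex+cz*ez-11*x-19*z, M
def rows(L):
    s=r.sense();p0=s["eef_pos"];R0=R.from_euler("xyz",s["tcp_rot"]).as_matrix()
    for c in L:
        p,M=pose(*c)
        print(c,np.round(p),np.round(np.r_[R0.T@(p-p0)/1000,R.from_matrix(R0.T@M).as_rotvec()],3).tolist())
def push(th,tilt):
    h=np.radians(th);t=np.radians(tilt);u=np.array([-np.cos(h),np.sin(h)]);n=np.array([-np.sin(h),-np.cos(h)])
    if th<tilt_switch(tilt): c=88*u+3*n+14*np.array([np.sin(t),-np.cos(t)])
    else: c=75*u+3*n
    return (c[0],c[1]+85,tilt)
def tilt_switch(t): return 90-t
E
python3 -c "
from plan import *
rows([(-150,200,45),(-110,68,45),(-78,68,45)])"
```

```text
(-150, 200, 45) [376. 264. 206.] [0.434, -0.775, 0.045, -0.152, 0.776, 0.364]
(-110, 68, 45) [416. 260.  74.] [0.471, -0.76, 0.177, -0.152, 0.776, 0.364]
(-78, 68, 45) [447. 257.  74.] [0.501, -0.748, 0.177, -0.152, 0.776, 0.364]
```

```bash
A='[[0.027,-0.04,-0.003,0,0,0,1],[0.054,-0.08,-0.006,0,0,0,1],[0.081,-0.12,-0.009,0,0,0,1],[0.108,-0.16,-0.012,0,0,0,1],[0.135,-0.2,-0.015,0,0,0,1]]'
python3 -m crank '[[0.027,-0.04,-0.003,0,0,0,1],[0.054,-0.08,-0.006,0,0,0,1],[0.081,-0.12,-0.009,0,0,0,1],[0.108,-0.16,-0.012,0,0,0,1],[0.135,-0.2,-0.015,0,0,0,1]]'
python3 -m crank '[[0.027,-0.04,-0.003,0,0,0,1],[0.054,-0.08,-0.006,0,0,0,1],[0.081,-0.12,-0.009,0,0,0,1],[0.108,-0.16,-0.012,0,0,0,1],[0.135,-0.2,-0.015,0,0,0,1]]'
python3 -m crank '[[0.027,-0.04,-0.003,0,0,0,1],[0.054,-0.08,-0.006,0,0,0,1],[0.081,-0.12,-0.009,0,0,0,1],[0.108,-0.16,-0.012,0,0,0,1],[0.135,-0.2,-0.015,0,0,0,1]]'
python3 -c "
from plan import *
print(r.sense()['qpos'])
rows([(-110,200,45),(-120,68,45)])"
```

```text
clock: 0.75
eef_pos: [247.3, -369.4, 265.3]
tcp_rot: [3.142, -0.0, 0.279]
contact_force: [1.0, 0.6, -0.0]
opening: 0.143
grasp_force: 0.0
clock: 1.25
eef_pos: [321.7, -139.9, 280.7]
tcp_rot: [3.141, -0.001, 0.279]
contact_force: [1.8, -0.4, -0.1]
opening: -0.002
grasp_force: 0.0
clock: 1.75
eef_pos: [396.3, 90.0, 295.7]
tcp_rot: [3.141, -0.001, 0.28]
contact_force: [1.9, -0.9, 0.4]
opening: 0.0
grasp_force: 0.0
[ 2.19814288e-01 -5.09429664e-02  2.01153108e+00 -1.96922511e-04
  1.17998071e+00  1.51033205e+00]
(-110, 200, 45) [416. 260. 206.] [0.065, -0.158, 0.09, -0.151, 0.774, 0.365]
(-120, 68, 45) [406. 261.  74.] [0.056, -0.162, 0.222, -0.151, 0.774, 0.365]
```

```bash

python3 -m crank '[[0.02,-0.04,0.02,-0.025,0.129,0.061,1],[0.04,-0.08,0.04,-0.05,0.258,0.122,1],[0.065,-0.12,0.06,-0.075,0.387,0.182,1],[0.065,-0.158,0.08,-0.1,0.516,0.243,1],[0.065,-0.158,0.09,-0.151,0.774,0.365,1]]'
python3 -c "
from plan import *
print(r.sense()['qpos'])
rows([(-110,200,45),(-120,68,45)])"
```

```text
clock: 2.25
eef_pos: [419.5, 225.2, 223.4]
tcp_rot: [3.068, -0.444, 0.072]
contact_force: [0.0, -0.9, 0.6]
opening: -0.001
grasp_force: 0.0
[ 0.7036283   0.01965743  2.20491689 -0.53173028  0.66444776  2.60098771]
(-110, 200, 45) [416. 260. 206.] [-0.009, -0.036, 0.013, -0.029, 0.335, 0.157]
(-120, 68, 45) [406. 261.  74.] [-0.075, -0.046, 0.127, -0.029, 0.335, 0.157]
```

```bash

python3 -m crank '[[-0.004,-0.018,0.006,-0.01,0.11,0.05,1],[-0.009,-0.036,0.013,-0.02,0.22,0.1,1],[-0.009,-0.036,0.013,-0.029,0.335,0.157,1],[-0.009,-0.036,0.013,-0.029,0.335,0.157,1]]'
python3 -c "
from plan import *
print(r.sense()['qpos'])
rows([(-110,200,45),(-120,68,45)])"
```

```text
clock: 2.65
eef_pos: [444.9, 224.6, 269.5]
tcp_rot: [3.134, -0.67, -0.041]
contact_force: [-0.1, 0.3, 0.2]
opening: 0.001
grasp_force: 0.0
[ 0.76248407 -0.04570212  2.24607901 -0.86819401  0.63449591  3.01619642]
(-110, 200, 45) [416. 260. 206.] [-0.064, -0.035, 0.031, -0.035, 0.115, 0.048]
(-120, 68, 45) [406. 261.  74.] [-0.154, -0.036, 0.128, -0.035, 0.115, 0.048]
```

```bash
sed -i 's/^    M=np.column_stack.*/    M=np.column_stack([-x,-np.cross(z,x),z])/' plan.py
for i in 1; do :; done
python3 -m crank '[[0,0,0,0,0,-0.15,1],[0,0,0,0,0,-0.3,1],[0,0,0,0,0,-0.45,1],[0,0,0,0,0,-0.6,1],[0,0,0,0,0,-0.75,1]]' | grep -v f
python3 -m crank '[[0,0,0,0,0,-0.15,1],[0,0,0,0,0,-0.3,1],[0,0,0,0,0,-0.45,1],[0,0,0,0,0,-0.6,1],[0,0,0,0,0,-0.75,1]]' | grep -v f
python3 -m crank '[[0,0,0,0,0,-0.15,1],[0,0,0,0,0,-0.3,1],[0,0,0,0,0,-0.45,1],[0,0,0,0,0,-0.6,1],[0,0,0,0,0,-0.75,1]]' | grep -v f
python3 -m crank '[[0,0,0,0,0,-0.15,1],[0,0,0,0,0,-0.3,1],[0,0,0,0,0,-0.45,1],[0,0,0,0,0,-0.6,1],[0,0,0,0,0,-0.75,1]]'
python3 -c "
from plan import *
print(r.sense()['qpos'])
rows([(-110,200,45),(-120,68,45)])"
```

```text
clock: 3.15
tcp_rot: [2.641, -0.464, 0.83]
opening: 0.002
clock: 3.65
tcp_rot: [2.474, -0.034, 1.472]
opening: 0.002
clock: 4.15
tcp_rot: [2.596, 0.408, 2.094]
opening: 0.007
clock: 4.65
eef_pos: [444.9, 224.1, 268.9]
tcp_rot: [3.042, 0.662, 2.926]
contact_force: [-0.1, 0.4, -0.1]
opening: 0.002
grasp_force: 0.0
[ 0.76141985 -0.04491874  2.24597981 -0.86657215  0.63458271  0.01032281]
(-110, 200, 45) [416. 260. 206.] [0.068, 0.026, 0.03, 0.025, -0.119, -0.089]
(-120, 68, 45) [406. 261.  74.] [0.157, 0.015, 0.128, 0.025, -0.119, -0.089]
```

```bash

python3 -m crank '[[0.034,0.013,0.015,0.012,-0.06,-0.045,1],[0.068,0.026,0.03,0.025,-0.119,-0.089,1],[0.098,0.022,0.063,0.025,-0.119,-0.089,1],[0.098,0.022,0.063,0.025,-0.119,-0.089,1]]'
python3 -c "
from plan import *
print(r.sense()['qpos'])
rows([(-120,68,45),(-95,68,45),(-78,68,45)]);print()
rows([push(a,45) for a in (0,10,20,30,40)])"
```

```text
clock: 5.05
eef_pos: [403.7, 267.8, 173.2]
tcp_rot: [-3.123, 0.758, 3.031]
contact_force: [0.2, 0.4, -0.2]
opening: 0.002
grasp_force: 0.0
[ 1.01536329  0.21167871  2.33033938 -1.29274997  0.71162603  0.64140026]
(-120, 68, 45) [406. 261.  74.] [0.067, -0.005, 0.074, -0.022, -0.028, -0.004]
(-95, 68, 45) [430. 259.  74.] [0.048, -0.004, 0.091, -0.022, -0.028, -0.004]
(-78, 68, 45) [447. 257.  74.] [0.036, -0.004, 0.103, -0.022, -0.028, -0.004]

(np.float64(-78.10050506338834), np.float64(72.10050506338834), 45) [447. 257.  78.] [0.033, -0.004, 0.1, -0.022, -0.028, -0.004]
(np.float64(-77.28453186146344), np.float64(87.42712143904158), 45) [448. 257.  93.] [0.022, -0.004, 0.089, -0.022, -0.028, -0.004]
(np.float64(-73.81951612252529), np.float64(102.37919981368945), 45) [451. 256. 108.] [0.009, -0.005, 0.081, -0.022, -0.028, -0.004]
(np.float64(-67.81074059641895), np.float64(116.50242885203501), 45) [457. 256. 122.] [-0.005, -0.005, 0.075, -0.022, -0.028, -0.004]
(np.float64(-59.440778886918025), np.float64(129.36768138644686), 45) [466. 255. 135.] [-0.02, -0.005, 0.071, -0.022, -0.028, -0.004]
```

```bash
python3 - <<'E'
s=open('plan.py').read()
s=s.replace("ez=np.array","TY=np.radians(18);tx=np.array([np.cos(TY),np.sin(TY),0]);ez=np.array",1)
s=s.replace("z=np.sin(t)*ex-np.cos(t)*ez; x=np.cos(t)*ex+np.sin(t)*ez","z=np.sin(t)*tx-np.cos(t)*ez; x=np.cos(t)*tx+np.sin(t)*ez")
open('plan.py','w').write(s)
E
python3 -c "
from plan import *
rows([(-120,150,45),(-120,66,45)])"
```

```text
(-120, 150, 45) [406. 252. 156.] [0.009, -0.015, 0.016, -0.314, -0.03, -0.304]
(-120, 66, 45) [406. 252.  72.] [0.067, -0.014, 0.077, -0.314, -0.03, -0.304]
```

```bash

python3 -m crank '[[0.003,-0.005,0.005,-0.1,-0.01,-0.1,1],[0.006,-0.01,0.01,-0.2,-0.02,-0.2,1],[0.009,-0.015,0.016,-0.314,-0.03,-0.304,1],[0.009,-0.015,0.016,-0.314,-0.03,-0.304,1]]'
python3 -c "
from plan import *
print(r.sense()['qpos'])
rows([(-120,100,45),(-120,66,45),(-100,66,45),(-78,66,45)])"
```

```text
clock: 5.45
eef_pos: [408.2, 251.6, 217.5]
tcp_rot: [-3.14, 0.719, -2.822]
contact_force: [0.5, -1.6, -0.7]
opening: -0.001
grasp_force: 0.0
[ 0.72811322 -0.03255454  2.42127777 -1.2958586   0.27734768  0.02996147]
(-120, 100, 45) [406. 252. 106.] [0.075, 0.002, 0.083, 0.002, -0.067, 0.004]
(-120, 66, 45) [406. 252.  72.] [0.097, 0.002, 0.109, 0.002, -0.067, 0.004]
(-100, 66, 45) [426. 250.  72.] [0.083, -0.007, 0.121, 0.002, -0.067, 0.004]
(-78, 66, 45) [448. 248.  72.] [0.068, -0.016, 0.134, 0.002, -0.067, 0.004]
```

```bash
cat > fk.py <<'E'
from h import *
import itertools
from scipy.optimize import least_squares
D=[([-1.29337,.35366,1.63415,0,1.15522,-.0024],[172.48,-600.25,249.55],[-3.14,0,.2798]),
([.21981,-.05094,2.01153,-.0002,1.17998,1.51033],[396.3,90,295.7],[3.141,-.001,.28]),
([.70363,.01966,2.20492,-.53173,.66445,2.60099],[419.5,225.2,223.4],[3.068,-.444,.072]),
([.76248,-.0457,2.24608,-.86819,.6345,3.0162],[444.9,224.6,269.5],[3.134,-.67,-.041]),
([1.01536,.21168,2.33034,-1.29275,.71163,.6414],[403.7,267.8,173.2],[-3.123,.758,3.031]),
([.72811,-.03255,2.42128,-1.29586,.27735,.02996],[408.2,251.6,217.5],[-3.14,.719,-2.822])]
E_=lambda a,q:R.from_euler(a,q)
def fk(q,P=(561,470,204,290,0,0,0),s=(1,1),c=0):
    L1,L2,h,T,o,e,f=P
    A=E_('z',q[0]);B=A*E_('y',q[1]);C=B*E_('y',q[2]);G=C*E_('z',s[0]*q[3]);H=G*E_('y',q[4]);J=H*E_('z',s[1]*q[5]+c)
    p=A.apply([o,0,h])+B.apply([0,0,L1])+C.apply([e,0,L2])+H.apply([f,0,T])
    return p,J
if __name__=="__main__":
    print([x for x in dir(r) if x[0]!='_'])
    for s in itertools.product((1,-1),(1,-1)):
        g=lambda x:np.concatenate([np.r_[fk(q,x[:7],s,x[7])[0]-p,200*(R.from_euler('xyz',a).inv()*fk(q,x[:7],s,x[7])[1]).as_rotvec()] for q,p,a in D])
        best=min((least_squares(g,[561,470,204,290,0,0,0,c]) for c in(0,1.57,-1.57,3.14)),key=lambda z:z.cost)
        print(s,best.cost,best.x.round(3).tolist())
E
python3 fk.py
```

```text
['MotionError', 'finger_overhang', 'sense']
(1, 1) 2.7882404544666786 [566.779, 491.909, 292.135, 322.342, 0.968, 57.673, -1.143, 1.571]
(1, -1) 209651.3056278267 [566.779, 491.909, 292.135, 322.342, 0.968, 57.673, -1.143, 2.075]
(-1, 1) 206949.00458761273 [230.863, 15.791, -164.869, -122.749, 350.052, -105.483, -93.965, 0.383]
(-1, -1) 208597.27328160874 [230.863, 15.791, -164.869, -122.749, 350.052, -105.483, -93.965, 6.067]
```

```bash
cat > ik.py <<'E'
from fk import *
import plan
PR=(566.779,491.909,292.135,322.342,.968,57.673,-1.143)
LO=np.array([-2.63,-.92,.06,-1.3,0.03,-3.02]);HI=np.array([2.63,2.1,2.66,4.44,2.69,3.02])
def F(q): return fk(q,PR,(1,1),np.pi/2)
def ik(p,M,q0):
    g=lambda q:(lambda z:np.r_[z[0]-p,200*(R.from_matrix(M).inv()*z[1]).as_rotvec()])(F(q))
    s=least_squares(g,np.clip(q0,LO+.01,HI-.01),bounds=(LO,HI));return s.x,np.sqrt(2*s.cost)
if __name__=="__main__":
    for ty in (-6,10,25,40):
        plan.TY=np.radians(ty);plan.tx=np.array([np.cos(plan.TY),np.sin(plan.TY),0])
        for flip in(1,-1):
            for tag,c in(("entry",(-120,66,45)),("th0",plan.push(0,45)),("th90",plan.push(90,45)),("th180",plan.push(178,30))):
                p,M=plan.pose(*c);M=M@np.diag([flip,flip,1])
                b=min((ik(p,M,np.array([.5,.3,2.3,q4,.5,q6])) for q4 in(0,3.1) for q6 in(-1.5,0,1.5)),key=lambda z:z[1])
                print(ty,flip,tag,b[0].round(2).tolist(),round(b[1],1))
E
python3 ik.py
```

```text
-6 1 entry [1.0, 0.5, 2.41, 4.44, 0.71, 1.28] 5.4
-6 1 th0 [0.9, 0.49, 2.36, 4.44, 0.67, 1.17] 1.8
-6 1 th90 [0.73, 0.29, 2.19, -1.3, 0.56, 0.4] 16.1
-6 1 th180 [0.53, 0.45, 2.02, -0.92, 0.38, -0.12] 0.0
-6 -1 entry [1.0, 0.5, 2.41, 4.44, 0.71, -1.86] 5.4
-6 -1 th0 [0.9, 0.49, 2.36, 4.44, 0.67, -1.97] 1.8
-6 -1 th90 [0.73, 0.29, 2.19, -1.3, 0.56, -2.75] 16.1
-6 -1 th180 [0.53, 0.45, 2.02, -0.92, 0.38, 3.02] 0.2
10 1 entry [0.87, 0.48, 2.51, 3.96, 0.67, 1.41] 0.0
10 1 th0 [0.76, 0.46, 2.45, 3.89, 0.61, 1.36] 0.0
10 1 th90 [0.6, 0.26, 2.32, 4.2, 0.34, 0.85] 0.0
10 1 th180 [0.44, 0.43, 2.06, -0.75, 0.19, -0.6] 0.0
10 -1 entry [0.87, 0.48, 2.51, 3.96, 0.67, -1.73] 0.0
10 -1 th0 [0.76, 0.46, 2.45, 3.89, 0.61, -1.79] 0.0
10 -1 th90 [0.6, 0.26, 2.32, 4.2, 0.34, -2.29] 0.0
10 -1 th180 [0.44, 0.43, 2.06, -0.75, 0.19, 2.54] 0.0
25 1 entry [0.65, 0.48, 2.56, 3.38, 0.69, 1.54] 0.0
25 1 th0 [0.55, 0.46, 2.5, 3.29, 0.6, 1.53] 0.0
25 1 th90 [0.42, 0.24, 2.34, 3.09, 0.23, 1.61] 0.0
25 1 th180 [0.34, 0.43, 2.07, 0.37, 0.13, -2.02] 0.0
25 -1 entry [0.65, 0.48, 2.56, 3.38, 0.69, -1.61] 0.0
25 -1 th0 [0.55, 0.46, 2.5, 3.29, 0.6, -1.61] 0.0
25 -1 th90 [0.42, 0.24, 2.34, 3.09, 0.23, -1.53] 0.0
25 -1 th180 [0.34, 0.43, 2.07, 0.37, 0.13, 1.12] 0.0
40 1 entry [0.4, 0.48, 2.56, 2.8, 0.68, 1.62] 0.0
40 1 th0 [0.33, 0.46, 2.48, 2.68, 0.6, 1.7] 0.0
40 1 th90 [0.24, 0.26, 2.31, 2.03, 0.35, 2.32] 0.0
40 1 th180 [0.25, 0.44, 2.04, 0.9, 0.28, -2.84] 0.0
40 -1 entry [0.4, 0.48, 2.56, 2.8, 0.68, -1.52] 0.0
40 -1 th0 [0.33, 0.46, 2.48, 2.68, 0.6, -1.44] 0.0
40 -1 th90 [0.24, 0.26, 2.31, 2.03, 0.35, -0.82] 0.0
40 -1 th180 [0.25, 0.44, 2.04, 0.9, 0.28, 0.3] 0.0
```

```bash
cat > tr.py <<'E'
from ik import *
plan.TY=np.radians(35);plan.tx=np.array([np.cos(plan.TY),np.sin(plan.TY),0])
q=np.array([.4,.48,2.5,2.9,.68,-1.5])
for tag,c in [("pre",(-150,200,45)),("entry",(-120,66,45))]+[(t,plan.push(t,tl)) for t,tl in((0,45),(30,45),(60,45),(90,45),(120,40),(150,35),(178,30))]:
    q,e=ik(*plan.pose(*c),q)
    if tag=="pre": pre=q.copy()
    print(tag,q.round(2).tolist(),round(e,1))
q0=r.sense()["qpos"];via=np.array([.55,-.1,2.4,.5,.55,-.3])
ts=np.linspace(0,1,61);Q=[q0+(via-q0)*2*t if t<.5 else via+(pre-via)*(2*t-1) for t in ts]
p0,R0=F(Q[0]);
print("path")
for k,qq in enumerate(Q):
    p,Rr=F(qq);a=(R0.inv()*Rr).as_rotvec();d=R0.inv().apply(p-p0)/1000
    if np.linalg.norm(a)>.6 or np.linalg.norm(d)>.2 or k==60:
        print(k,p.round(),(Rr.apply([0,0,1])).round(2),"row",np.round(np.r_[d,a],2).tolist());p0,R0=p,Rr
E
python3 tr.py
```

```text
pre [0.56, -0.05, 2.53, 2.84, 0.13, 1.84] 0.0
entry [0.48, 0.48, 2.57, 3.0, 0.69, 1.59] 0.0
0 [0.4, 0.46, 2.49, 2.88, 0.6, 1.64] 0.0
30 [0.38, 0.31, 2.46, 2.76, 0.44, 1.76] 0.0
60 [0.34, 0.24, 2.4, 2.52, 0.33, 1.97] 0.0
90 [0.3, 0.25, 2.33, 2.3, 0.29, 2.17] 0.0
120 [0.28, 0.29, 2.21, 1.72, 0.21, 2.73] 0.0
150 [0.27, 0.37, 2.14, 1.41, 0.2, 3.02] 5.2
178 [0.27, 0.44, 2.1, 1.4, 0.18, 3.02] 14.3
path
11 [375. 204. 190.] [ 0.49  0.1  -0.87] row [0.05, -0.03, -0.01, 0.11, 0.18, 0.56]
23 [310. 223. 176.] [ 0.25  0.22 -0.94] row [0.07, 0.0, -0.02, 0.04, 0.27, 0.59]
32 [282. 288. 199.] [ 0.16  0.45 -0.88] row [0.07, 0.03, -0.02, -0.04, 0.27, 0.6]
37 [297. 324. 220.] [ 0.22  0.58 -0.78] row [0.04, 0.02, 0.0, -0.05, 0.17, 0.71]
42 [323. 338. 237.] [ 0.32  0.63 -0.7 ] row [0.03, 0.02, 0.0, -0.01, 0.15, 0.72]
47 [353. 329. 244.] [ 0.44  0.62 -0.65] row [0.03, 0.01, -0.0, 0.02, 0.13, 0.73]
52 [375. 304. 239.] [ 0.53  0.55 -0.64] row [0.03, 0.01, -0.0, 0.03, 0.11, 0.74]
57 [383. 270. 221.] [ 0.58  0.46 -0.67] row [0.04, 0.01, -0.0, 0.05, 0.1, 0.74]
60 [379. 250. 206.] [ 0.58  0.41 -0.71] row [0.03, -0.0, -0.0, 0.04, 0.05, 0.45]
```

```bash
sed -i 's/^    M=np.column_stack.*/    M=np.column_stack([x,np.cross(z,x),z])/; s/TY=np.radians(18)/TY=np.radians(38)/' plan.py; sed -i 's/^plan.TY.*//; s/(120,40),(150,35),(178,30)/(105,40),(120,35),(135,30),(150,25),(165,20),(178,15)/' tr.py; python3 tr.py
```

```text
pre [0.5, -0.05, 2.53, 2.37, 0.16, -0.92] 0.0
entry [0.43, 0.48, 2.56, 2.88, 0.69, -1.53] 0.0
0 [0.36, 0.46, 2.49, 2.76, 0.6, -1.47] 0.0
30 [0.34, 0.32, 2.46, 2.6, 0.45, -1.31] 0.0
60 [0.31, 0.25, 2.39, 2.34, 0.35, -1.06] 0.0
90 [0.27, 0.26, 2.32, 2.13, 0.33, -0.87] 0.0
105 [0.27, 0.26, 2.24, 1.62, 0.25, -0.36] 0.0
120 [0.27, 0.28, 2.15, 1.04, 0.26, 0.22] 0.0
135 [0.28, 0.32, 2.07, 0.64, 0.32, 0.62] 0.0
150 [0.29, 0.37, 2.0, 0.41, 0.4, 0.85] 0.0
165 [0.3, 0.42, 1.93, 0.27, 0.48, 0.99] 0.0
178 [0.32, 0.46, 1.87, 0.16, 0.57, 1.1] 0.0
path
11 [375. 204. 190.] [ 0.49  0.1  -0.87] row [0.05, -0.03, -0.01, 0.11, 0.18, 0.56]
23 [310. 223. 176.] [ 0.25  0.22 -0.94] row [0.07, 0.0, -0.02, 0.04, 0.27, 0.59]
35 [289. 300. 205.] [ 0.19  0.51 -0.84] row [0.07, 0.05, -0.02, -0.11, 0.3, 0.51]
49 [351. 310. 229.] [ 0.42  0.59 -0.69] row [-0.0, 0.07, -0.0, -0.26, 0.14, 0.57]
60 [380. 249. 206.] [ 0.56  0.44 -0.71] row [-0.05, 0.05, -0.01, -0.2, -0.05, 0.47]
```

```bash

python3 -m crank '[[0.01,-0.006,0,0.02,0.04,0.11,1],[0.02,-0.012,0,0.04,0.07,0.22,1],[0.03,-0.018,-0.01,0.07,0.11,0.34,1],[0.04,-0.024,-0.01,0.09,0.14,0.45,1],[0.05,-0.03,-0.01,0.11,0.18,0.56,1]]' | grep -E 'pos|rot'
python3 -m crank '[[0.014,0,0,0.01,0.05,0.12,1],[0.028,0,-0.01,0.02,0.11,0.24,1],[0.042,0,-0.01,0.02,0.16,0.35,1],[0.056,0,-0.02,0.03,0.22,0.47,1],[0.07,0,-0.02,0.04,0.27,0.59,1]]' | grep -E 'pos|rot'
python3 -c "
from ik import *
q=r.sense()['qpos'];print(q.round(2),r.sense()['contact_force']);p,A=F(q);print(p,A.as_euler('xyz'),r.sense()['tcp_rot'],A.apply([0,0,1]))"
```

```text
eef_pos: [374.6, 210.6, 191.3]
tcp_rot: [2.887, 0.456, 2.812]
eef_pos: [305.6, 229.6, 178.6]
tcp_rot: [2.806, 0.016, 2.315]
[ 0.62 -0.09  2.4   0.06  0.5  -0.17] [-0.61597553  0.0805642  -0.17604809]
[306.94510299 228.56154415 179.25011545] [2.80556074 0.01569919 2.31519861] [2.80556074 0.01569919 2.31519861] [ 0.25256546  0.21251151 -0.94395421]
```

Following the predicted joint branch.

```bash

python3 -m crank '[[0.014,0.01,0,-0.02,0.06,0.1,1],[0.028,0.02,-0.01,-0.04,0.12,0.2,1],[0.042,0.03,-0.01,-0.07,0.18,0.31,1],[0.056,0.04,-0.02,-0.09,0.24,0.41,1],[0.07,0.05,-0.02,-0.11,0.3,0.51,1]]' | grep -E 'pos|rot'
python3 -m crank '[[0,0.014,0,-0.05,0.03,0.11,1],[0,0.028,0,-0.1,0.06,0.23,1],[0,0.042,0,-0.16,0.08,0.34,1],[0,0.056,0,-0.21,0.11,0.46,1],[0,0.07,0,-0.26,0.14,0.57,1]]' | grep -E 'pos|rot'
python3 -c "
from plan import *
print(r.sense()['qpos'].round(2));rows([(-150,200,45),(-140,120,45),(-120,66,45)])"
```

```text
eef_pos: [288.3, 309.2, 213.1]
tcp_rot: [2.774, -0.446, 1.935]
eef_pos: [352.0, 321.4, 234.2]
tcp_rot: [2.858, -0.762, 1.345]
[ 0.55 -0.07  2.46  1.62  0.28 -0.62]
(-150, 200, 45) [380. 249. 206.] [-0.066, 0.048, -0.01, -0.198, -0.047, 0.482]
(-140, 120, 45) [390. 248. 126.] [-0.12, 0.042, 0.049, -0.198, -0.047, 0.482]
(-120, 66, 45) [410. 246.  72.] [-0.156, 0.049, 0.093, -0.198, -0.047, 0.482]
```

```bash

python3 -m crank '[[-0.015,0.012,0,-0.05,-0.01,0.12,1],[-0.03,0.024,0,-0.1,-0.02,0.24,1],[-0.05,0.036,0,-0.15,-0.03,0.36,1],[-0.066,0.048,-0.01,-0.198,-0.047,0.482,1],[-0.092,0.045,0.02,-0.198,-0.047,0.482,1]]' | grep -E 'pos|rot|force'
python3 -c "
from plan import *
print(r.sense()['qpos'].round(2));rows([(-140,120,45),(-120,66,45),(-78,66,45),push(0,45)])
f=cams.grab_frame('scene');u=proj(f,[480,250,90])[0].astype(int);print(u)
im=f['image'][u[1]-70:u[1]+60,u[0]-80:u[0]+90];cv2.imwrite('pics/s1.png',cv2.resize(im,None,fx=4,fy=4,interpolation=cv2.INTER_CUBIC)[:,:,::-1])"
```

```text
eef_pos: [380.7, 253.1, 184.6]
tcp_rot: [-3.124, -0.785, 0.659]
contact_force: [-0.5, 0.9, 0.5]
grasp_force: 0.0
[ 0.48  0.03  2.55  2.54  0.25 -1.11]
(-140, 120, 45) [390. 248. 126.] [-0.039, 0.01, 0.045, -0.014, 0.0, -0.003]
(-120, 66, 45) [410. 246.  72.] [-0.067, 0.025, 0.093, -0.014, 0.0, -0.003]
(-78, 66, 45) [452. 242.  72.] [-0.045, 0.055, 0.114, -0.014, 0.0, -0.003]
(np.float64(-78.10050506338834), np.float64(72.10050506338834), 45) [452. 242.  78.] [-0.041, 0.054, 0.109, -0.014, 0.0, -0.003]
[247 208]
```

View pics/s1.png

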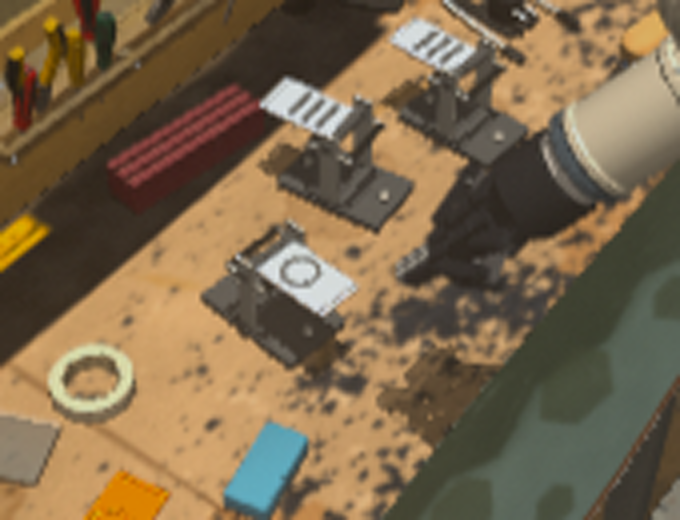

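The picture shows the shut fingertips at (410,265), in front of and above the paddle's free edge at (345,295). Nothing has been disturbed. Next I lower them and slide under the edge.

```bash

python3 -m crank '[[-0.02,0.005,0.022,-0.014,0,0,1],[-0.039,0.01,0.045,-0.014,0,-0.003,1],[-0.053,0.018,0.07,-0.014,0,-0.003,1],[-0.067,0.025,0.093,-0.014,0,-0.003,1],[-0.067,0.025,0.093,-0.014,0,-0.003,1]]' | grep -E 'pos|rot|force'
python3 -c "
from plan import *
print(r.sense()['qpos'].round(2));rows([(-100,66,45),(-76,66,45),push(0,45),push(5,45)])"
```

```text
eef_pos: [407.6, 246.7, 64.8]
tcp_rot: [-3.14, -0.774, 0.671]
contact_force: [-0.6, 0.0, -0.4]
grasp_force: 0.0
[ 0.42  0.5   2.56  2.87  0.69 -1.54]
(-100, 66, 45) [430. 244.  72.] [0.016, 0.016, 0.006, -0.007, 0.011, 0.006]
(-76, 66, 45) [454. 241.  72.] [0.028, 0.033, 0.018, -0.007, 0.011, 0.006]
(np.float64(-78.10050506338834), np.float64(72.10050506338834), 45) [452. 242.  78.] [0.031, 0.031, 0.013, -0.007, 0.011, 0.006]
(np.float64(-78.02710572370492), np.float64(79.78162633090702), 45) [452. 242.  85.] [0.037, 0.031, 0.007, -0.007, 0.011, 0.006]
```

```bash

python3 -m crank '[[0.007,0.008,0.003,0,0,0,1],[0.014,0.016,0.007,0,0,0,1],[0.02,0.024,0.012,0,0,0,1],[0.026,0.033,0.018,0,0,0,1],[0.026,0.033,0.018,0,0,0,1]]' | grep -E 'pos|rot|force'
python3 -c "
from plan import *
rows([push(0,45)]);rows([push(a,45) for a in (8,16,24,32,40)])"
```

```text
eef_pos: [452.8, 240.3, 75.9]
tcp_rot: [3.138, -0.78, 0.675]
contact_force: [-2.6, 0.0, -0.6]
grasp_force: 1.0
(np.float64(-78.10050506338834), np.float64(72.10050506338834), 45) [452. 242.  78.] [0.001, -0.002, -0.001, -0.005, 0.005, 0.008]
(np.float64(-77.66161441552673), np.float64(84.37693374164938), 45) [452. 242.  90.] [0.01, -0.001, -0.01, -0.005, 0.005, 0.008]
(np.float64(-75.5184463734114), np.float64(96.47280728746931), 45) [454. 241. 102.] [0.02, 0.0, -0.017, -0.005, 0.005, 0.008]
(np.float64(-71.7127152651646), np.float64(108.15269328113095), 45) [458. 241. 114.] [0.03, 0.003, -0.024, -0.005, 0.005, 0.008]
(np.float64(-66.31849531785343), np.float64(119.18925602744109), 45) [463. 240. 125.] [0.04, 0.007, -0.029, -0.005, 0.005, 0.008]
(np.float64(-59.440778886918025), np.float64(129.36768138644686), 45) [470. 240. 135.] [0.051, 0.012, -0.033, -0.005, 0.005, 0.008]
```

```bash

python3 -m crank '[[0.01,-0.001,-0.01,0,0,0,1],[0.02,0,-0.017,0,0,0,1],[0.03,0.003,-0.024,0,0,0,1],[0.04,0.007,-0.029,0,0,0,1],[0.051,0.012,-0.033,0,0,0,1]]' | grep -E 'pos|rot|force'
python3 -c "
from plan import *
rows([push(a,45) for a in (45,54,63,72,81,90)])
f=cams.grab_frame('scene');u=proj(f,[500,250,90])[0].astype(int)
im=f['image'][u[1]-60:u[1]+60,u[0]-70:u[0]+80];cv2.imwrite('pics/s2.png',cv2.resize(im,None,fx=4,fy=4,interpolation=cv2.INTER_CUBIC)[:,:,::-1])"
```

```text
eef_pos: [470.3, 238.8, 136.0]
tcp_rot: [3.136, -0.781, 0.675]
contact_force: [-0.3, 1.2, -1.2]
grasp_force: 0.5
(np.float64(-55.15432893255071), np.float64(135.9116882454314), 45) [474. 239. 142.] [0.006, 0.002, -0.001, -0.003, 0.004, 0.009]
(np.float64(-46.51094490506033), np.float64(143.91291882124364), 45) [483. 238. 150.] [0.016, 0.008, -0.003, -0.003, 0.004, 0.009]
(np.float64(-36.722307053031116), np.float64(150.46351781490893), 45) [493. 237. 156.] [0.026, 0.015, -0.002, -0.003, 0.004, 0.009]
(np.float64(-26.02944412700652), np.float64(155.40218773901165), 45) [503. 236. 161.] [0.035, 0.023, -0.001, -0.003, 0.004, 0.009]
(np.float64(-14.695649899802731), np.float64(158.60732214951463), 45) [515. 235. 164.] [0.043, 0.031, 0.003, -0.003, 0.004, 0.009]
(np.float64(-3.0000000000000044), np.float64(160.0), 45) [526. 234. 166.] [0.05, 0.039, 0.008, -0.003, 0.004, 0.009]
```

View pics/s2.png

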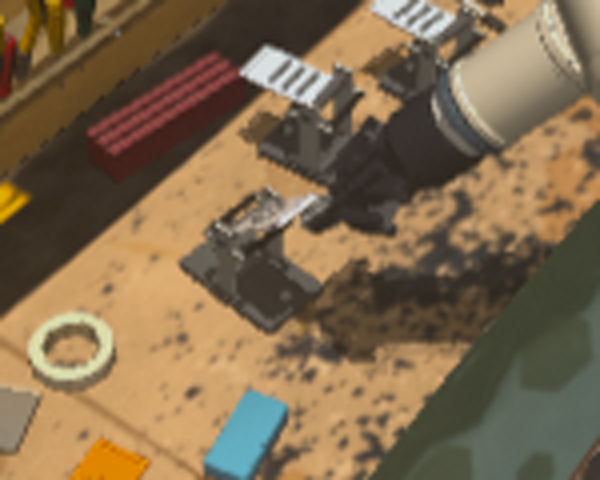

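The paddle has risen to about 40° with its edge at (320,200), and the stand hasn't moved. On to upright.

```bash

python3 -m crank '[[0.012,0.006,-0.002,0,0,0,1],[0.021,0.012,-0.003,0,0,0,1],[0.031,0.019,-0.001,0,0,0,1],[0.04,0.028,0.001,0,0,0,1],[0.05,0.039,0.008,0,0,0,1]]' | grep -E 'pos|rot|force'
python3 -c "
from plan import *
print(r.sense()['qpos'].round(2))
rows([push(*a) for a in ((90,45),(97,42),(104,39),(111,36),(118,34),(125,32))])"
```

```text
eef_pos: [526.7, 233.7, 164.8]
tcp_rot: [3.136, -0.781, 0.675]
contact_force: [-0.9, 1.4, -0.6]
grasp_force: 0.5
[ 0.26  0.26  2.32  2.1   0.33 -0.86]
(np.float64(-3.0000000000000044), np.float64(160.0), 45) [526. 234. 166.] [0.0, -0.0, -0.001, -0.003, 0.004, 0.008]
(np.float64(6.162562300462087), np.float64(159.8065694033146), 42) [536. 233. 167.] [0.006, 0.006, 0.003, -0.002, -0.048, 0.008]
(np.float64(15.233254991147094), np.float64(158.49794515749875), 39) [545. 232. 166.] [0.011, 0.012, 0.008, -0.002, -0.101, 0.009]
(np.float64(24.076854936405915), np.float64(156.09363583592602), 36) [554. 232. 165.] [0.014, 0.019, 0.014, -0.002, -0.153, 0.009]
(np.float64(32.56152443036504), np.float64(152.6294841527772), 34) [563. 231. 162.] [0.017, 0.025, 0.021, -0.002, -0.188, 0.009]
(np.float64(40.56077659346149), np.float64(148.15713263072752), 32) [571. 230. 158.] [0.019, 0.03, 0.028, -0.002, -0.223, 0.009]
```

```bash

python3 -m crank '[[0.006,0.006,0.003,0,-0.048,0.008,1],[0.011,0.012,0.008,0,-0.1,0.009,1],[0.014,0.019,0.014,0,-0.153,0.009,1],[0.017,0.025,0.021,0,-0.188,0.009,1],[0.019,0.03,0.028,0,-0.223,0.009,1]]' | grep -E 'pos|rot|force'
python3 -c "
from plan import *
print(r.sense()['qpos'].round(2))
rows([push(125,32),(49,145,28),(58,139,24),(66,131,20),(73,122,16),(79,112,12)])
f=cams.grab_frame('scene');u=proj(f,[530,250,90])[0].astype(int)
im=f['image'][u[1]-60:u[1]+60,u[0]-70:u[0]+80];cv2.imwrite('pics/s3.png',cv2.resize(im,None,fx=4,fy=4,interpolation=cv2.INTER_CUBIC)[:,:,::-1])"
```

```text
eef_pos: [559.5, 235.8, 161.2]
tcp_rot: [-3.124, -0.604, 0.664]
contact_force: [-0.8, 0.6, -0.4]
grasp_force: 0.4
[0.27 0.28 2.15 1.01 0.28 0.24]
(np.float64(40.56077659346149), np.float64(148.15713263072752), 32) [571. 230. 158.] [0.003, 0.012, 0.005, -0.018, -0.045, 0.001]
(49, 145, 28) [580. 230. 157.] [0.008, 0.018, 0.011, -0.018, -0.115, 0.002]
(58, 139, 24) [590. 229. 152.] [0.011, 0.024, 0.019, -0.018, -0.185, 0.003]
(66, 131, 20) [598. 229. 145.] [0.013, 0.03, 0.028, -0.018, -0.255, 0.003]
(73, 122, 16) [606. 229. 137.] [0.013, 0.035, 0.038, -0.018, -0.324, 0.004]
(79, 112, 12) [613. 229. 128.] [0.013, 0.039, 0.048, -0.018, -0.394, 0.004]
```

View pics/s3.png

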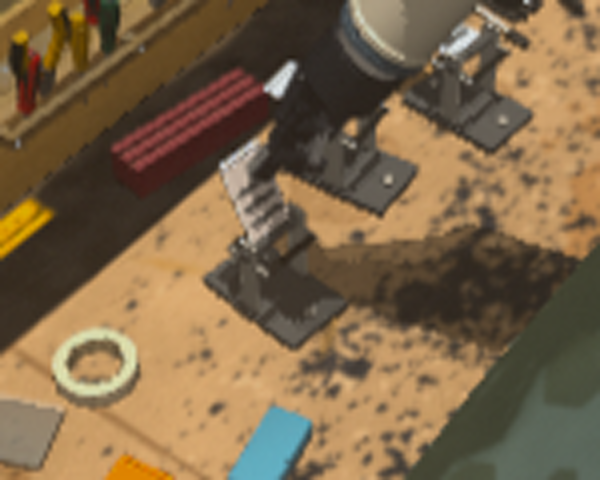

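The paddle is past upright, with the bars now visible at (265,205). The finger bears near its right-hand side, so I shift a little to +y while bringing it over.

```bash

python3 -m crank '[[0.006,0.006,0.007,0,-0.045,0,1],[0.012,0.012,0.014,0,-0.115,0,1],[0.015,0.018,0.022,0,-0.185,0,1],[0.017,0.024,0.031,0,-0.255,0,1],[0.017,0.029,0.041,0,-0.324,0,1]]' | grep -E 'pos|rot|force'
python3 -c "
from plan import *
import plan; plan.PIV[1]+=6
print(r.sense()['qpos'].round(2))
rows([(73,122,16),(77,114,12),(80,106,8),(81,100,6),(81,96,4),(81,92,4)])"
```

```text
eef_pos: [606.7, 237.9, 136.5]
tcp_rot: [-3.124, -0.28, 0.671]
contact_force: [0.1, 0.8, 0.4]
grasp_force: 0.3
[0.32 0.42 1.86 0.2  0.62 1.07]
(73, 122, 16) [606. 235. 137.] [-0.002, 0.002, -0.001, -0.02, -0.001, 0.007]
(77, 114, 12) [611. 235. 130.] [0.0, 0.005, 0.006, -0.02, -0.071, 0.008]
(80, 106, 8) [615. 236. 123.] [0.001, 0.007, 0.014, -0.02, -0.141, 0.009]
(81, 100, 6) [616. 236. 118.] [0.001, 0.008, 0.02, -0.019, -0.176, 0.009]
(81, 96, 4) [617. 236. 114.] [0.001, 0.008, 0.023, -0.019, -0.211, 0.01]
(81, 92, 4) [617. 236. 110.] [-0.0, 0.008, 0.027, -0.019, -0.211, 0.01]
```

```bash

python3 -m crank '[[0,0.005,0.006,0,-0.071,0,1],[0.001,0.007,0.014,0,-0.141,0,1],[0.001,0.008,0.02,0,-0.176,0,1],[0.001,0.008,0.023,0,-0.211,0,1],[0,0.008,0.027,0,-0.211,0,1]]' | grep -E 'pos|rot|force'
python3 -m crank '[[0,0,0.001,0,0,0,1],[0,0,0.002,0,0,0,1]]' | grep -E 'pos|rot|force'
python3 -c "
from plan import *
f=cams.grab_frame('scene');u=proj(f,[560,250,90])[0].astype(int)
im=f['image'][u[1]-60:u[1]+60,u[0]-70:u[0]+80];cv2.imwrite('pics/s4.png',cv2.resize(im,None,fx=4,fy=4,interpolation=cv2.INTER_CUBIC)[:,:,::-1])"
```

```text
eef_pos: [617.1, 237.5, 109.6]
tcp_rot: [-3.122, -0.071, 0.675]
contact_force: [-0.1, 0.7, 0.9]
grasp_force: 0.3
eef_pos: [616.3, 236.7, 107.0]
tcp_rot: [-3.122, -0.07, 0.673]
contact_force: [-3.3, 1.2, 11.7]
grasp_force: 6.1
```

View pics/s4.png

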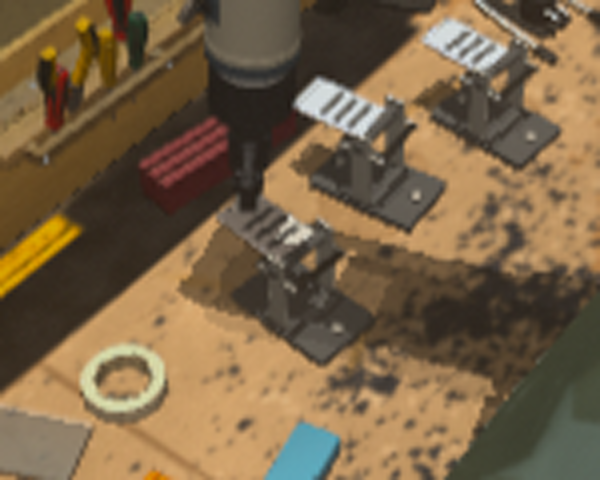

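The paddle now lies flat with the bars up at (265,225). The force jumped to 12 N with the fingertip at z = 88, which means it is on the end stop. I retreat straight up.

```bash

python3 -m crank '[[0,0,-0.01,0,0,0,1],[0,0,-0.04,0,0,0,1],[0,0,-0.08,0,0,0,1],[0,0,-0.12,0,0,0,1],[0,0,-0.16,0,0,0,1]]' | grep -E 'pos|rot|force'
python3 -m crank '[[0,0,-0.02,0,0,0,1],[0,0,-0.02,0,0,0,1],[0,0,-0.02,0,0,0,1]]' | grep -E 'clock|pos|force'
python3 -c "
from plan import *
f=cams.grab_frame('scene');u=proj(f,[560,250,90])[0].astype(int)
im=f['image'][u[1]-60:u[1]+60,u[0]-70:u[0]+80];cv2.imwrite('pics/s5.png',cv2.resize(im,None,fx=4,fy=4,interpolation=cv2.INTER_CUBIC)[:,:,::-1])"
```

```text
eef_pos: [609.2, 226.8, 267.5]
tcp_rot: [-3.123, -0.068, 0.673]
contact_force: [0.5, 0.2, 0.4]
grasp_force: 0.0
clock: 12.65
eef_pos: [608.7, 225.8, 285.6]
contact_force: [-1.0, -0.6, -0.7]
grasp_force: 0.0
```

View pics/s5.png

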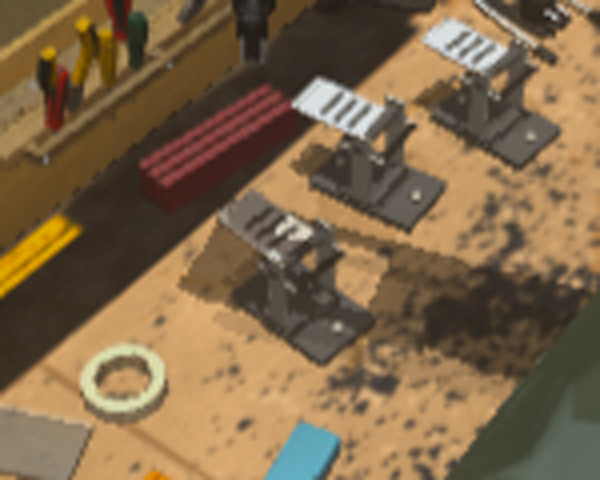

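All three paddles lie flat with the bars up, stand A's at (265,220). The robot is clear and everything else is in place, so I hand in.

```bash
python3 -c "
from rig import sign_off
print(sign_off())"
```

```text
the job is handed in; nothing more can be done
None
```

I pushed the ring-side-up paddle over its pivot and pressed it flat on the far side; in the last picture all three paddles show bars up, and I handed the job in with the robot clear (judge's result not shown).

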